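Centre-punch the bar in the marking jig

TASK

Mark the flat bar that is clamped in the marking jig: take the automatic centre punch out of its stand, put its nose down the jig's guide bush onto the bar and press straight down until the punch's spring trips with a snap, then ease off at once instead of driving the punch hard against its stop. Put the punch gently back upright, fully seated, in the hole of its stand and let go, leaving the jar, the box and the dish where they are.

Things in the scene. Friction and masses are not known exactly. Their poses are not given: they have to be found in the camera images.
- punch: Automatic centre punch, plain steel, upright, 128 mm long, about 0.2 kg. Origin: the point of its extended nose; z up along the tool. Nose 8 mm across, lowest 46 mm, its last 5 mm tapering to a 2.4 mm point. Round barrel 22 mm across from 46 to 116 mm, dark knurl bands; cap 25 mm across, 118 to 128 mm. At the start it hangs in the stand, nose in the hole, shoulder on the stand's top.
- punch_grip (a point): A point on the punch's axis in the middle of the knurled barrel, 90 mm above the origin: a good place to grip, from above (the cap's top is 38 mm higher).
- punch_shoulder (a point): The centre of the barrel's lower end, 46 mm above the punch's origin; it rests on the stand's top when the punch is home.
- punch_tip (a point): The point of the nose. The nose slides up into the barrel on a spring: it yields at 2.5 N and takes 1.15 N more per mm. At about 12.5 N, 9 mm in, the spring trips: the resistance drops at once by 3 to 6 N (more if the tool is held stiffly), then rises again by 1.15 N per mm to a hard stop at 15.7 mm, where force shoots up. Unloaded, the nose springs out again and the punch is re-armed.
- punch_hammer (a point): A point on the hammer hidden inside the barrel, 85 mm above the punch's origin while armed; when the punch trips it jumps 6 mm up along the punch's z, and it drops back once the nose is unloaded.
- jig: Marking jig, fixed: aluminium block 70 x 64 mm, 65 mm high, on a dark base plate 130 x 110 mm, a square steel guide bush 30 mm wide, 5 mm high, on top. Origin under its centre, z up. A flat steel bar 24 x 140 mm is clamped in a slot under the bush, its ends out along the jig's y. Small clamp knob on the +x side.
- jig_mouth (a point): Centre of the guide bush's mouth, 70 mm above the bench. Bore vertical, 10 mm across, with a 2 mm chamfer at the mouth, open down to the bar. The bar's upper face lies 10 to 28 mm below the mouth, different each time and not reported: it has to be felt.
- stand: The tool stand, fixed to the bench: a white plastic block 64 x 64 mm, 60 mm high, on a grey foot 84 x 84 mm. Origin under its centre, z up.
- stand_mouth (a point): The centre of the mouth of the stand's hole, in the top of the block, 60 mm above the bench. The hole is vertical, 10 mm across, with a 2 mm chamfer, and goes right through.
- jar: A bystander: small white lidded jar, 48 mm across, 50 mm high. Origin under its centre.
- partbox: A bystander: clear plastic part box with a white lid, about 72 x 96 mm, 53 mm high. Origin under its centre.
- dish: A bystander: shallow white dish, 90 mm across, 35 mm high. Origin under its centre.
Not all that is in view belongs to the job. Leave any yellow look-alike of the stand alone.

How it is judged:
By the outcome, as a careful person would: the job done as asked, in the order asked, and still so for the second after the job is handed in, with the robot touching nothing.
It also fails if it takes over 67 s, if anything falls off the work surface, if the arm or the gripper's body presses on something with over 40 N, if the wrist force passes 120 N, or if a joint passes its speed limit or range.

ROBOT

A 6-joint arm with a two-finger parallel gripper is mounted at the origin on the work surface. World frame = base frame: x ahead of the robot, y to its left, z up, the work surface at z = 0. Lengths are in m, angles in degrees, forces in N, time in s.
With the tool pointing down it reaches from about 0.35 to 0.875 m from the base axis. Payload 4.2 kg.
Tool frame: the origin (TCP) lies between the finger pads; the fingertips stand 14 mm ahead of it and the grasp point (between the pads) lies 5 mm behind it (r.tcp_to_tips is the distance from the TCP to the fingertips, in m); y points along the fingers, x is the direction in which the jaws open and shut, and the axes are right-handed (so a half turn about y gives the same grasp; the last joint's range is limited). The gripper opens to 87 mm and grips with 3 to 60 N. Pads are 19 mm wide; open, the fingers measure 117 mm over their backs; the gripper's body (75 mm by 190 mm) begins 51 mm behind the grasp point.
Start: joints at [85.52, 22.042, 0.453, 0, -68.411, -14.817], TCP at [0.207, 0.59, 0.237] pointing down, gripper open.
Joint ranges: [-179.83, 179.83], [-69.29, 118.12], [-61.27, 80.66], [-181.25, 117.63], [-171.15, -9.14], [-177.46, 177.46]. Speed limits (degrees/s): [159.86, 159.86, 180, 180, 180, 180].

INTERFACE

Orientations are given as a 3x3 rotation matrix whose columns are the frame's x, y, z axes.
In Python, from station import sense, optics, ticket, r gives the robot as it stands.
- The arm moves only by the tool carry_out, never from a script. Its argument "steps" is a list that holds one entry, the list of rows, each a list of 6 numbers: the shift along the world's x, y, z in cm, then the turn, a rotation vector about the world's x, y, z in rad. A call has 1 to 20 rows; each row is the pose to reach, as a shift and turn from the pose commanded when the call began; what a row does not reach only later rows make up. A row lasts 1/8 s, in which the tool goes at most 62.5 mm and 10.7 degrees, less where a joint would pass 70% of its speed; a pose out of reach is approached as far as the arm can. A call with a gripper value outside its range is refused whole. "fingers" is the closure in counts, from 0 (fully open) to 255 (shut), set as the call begins (left out, the last holds). The fingers move at their own pace and stop on an object; the grip force is fixed at half the most. Time passes only in rows, so rows that repeat a pose let the fingers close. It gives the time, the measured TCP pose, the force and the opening at its end, in the units of the state.
- sense(): the state, without advancing time (a new reading comes with each control period).
- optics.capture(name): name is "side" or "top" or "wrist"; returns a dict with "image" (400x640x3 uint8, red, green, blue), "fov_y" (degrees; the focal length in pixels is half the picture's height over the tangent of half this angle, whatever the lens; pixels are square), "cx", "cy" (the principal point, pixels), "rvec" (rotation vector, rad) and "tvec" (3), from world to camera coordinates, as OpenCV has them. Camera axes: x right, y down, z forward; pixel columns grow to the right and rows downward; lengths in m; the calibration is good to about 2 mm. A picture is of the moment at which its call begins. There is no depth.
- ticket.finish_job(): hands the job in, once; it reports no verdict.
The state is a dict: "time_s": time; "joints": joint angles; "joint_velocities": joint speeds; "effort": joint torques, N m; "tcp_pos": TCP position; "ee_rot": TCP orientation; "wrist_force": force on the tool from outside, world axes, zero at the start; "moment": the same for the moment, N m; "gripper_width": opening from 0.0 (shut) to 1.0 (fully open).
Only numpy, scipy, OpenCV 4.12 (cv2) and the standard library are available. Lean on these libraries where they do the work, as an engineer would, in place of code of your own. Each camera call takes 0.05 s, during which the arm holds its last target.

## Working session

There is one attempt and no reset: what is moved stays moved. The work goes in short steps, Python scripts to look and compute and a tool call to move; the robot and the scene stay as the last step left them, time stands still between calls to the robot, and variables do not carry over. Pictures are saved under pics/ and viewed, and the job is handed in when it is done.

Besides the shell and the picture viewer there is one more tool, called after "Emit:" as name(argument=value, ...) on one line, values as JSON. carry_out: Moves the arm, as the interface text tells. Its arguments: {"type":"object","properties":{"steps":{"type":"array","items":{"type":"array","items":{"type":"array","items":{"type":"number"}}}},"fingers":{"type":"number"}},"required":["steps"]}

```bash
mkdir -p pics; cat > h.py <<'E'
import numpy as np, cv2
from station import sense, optics, ticket, r
def cap(n,f):
    d=optics.capture(n); cv2.imwrite(f'pics/{f}.png',d['image'][:,:,::-1]); np.savez(f'pics/{f}.npz',**d); return d
def K(d):
    f=200/np.tan(np.radians(d['fov_y'])/2); return np.array([[f,0,d['cx']],[0,f,d['cy']],[0,0,1]])
def ray(d,u,v):
    R=cv2.Rodrigues(np.array(d['rvec'],float))[0]; c=-R.T@np.array(d['tvec']).ravel()
    x=R.T@np.linalg.solve(K(d),[u,v,1.]); return c,x/np.linalg.norm(x)
def plane(d,u,v,z):
    c,x=ray(d,u,v); return c+x*(z-c[2])/x[2]
def proj(d,P):
    return cv2.projectPoints(np.array(P,float).reshape(-1,3),np.array(d['rvec'],float),np.array(d['tvec'],float),K(d),None)[0].reshape(-1,2)
def load(f): return {k:(v if v.ndim else v.item()) for k,v in np.load(f'pics/{f}.npz').items()}
E
python3 - <<'E'
from h import *
for n in ['side','top','wrist']:
    d=cap(n,n+'0'); print(n,d['fov_y'],d['cx'],d['cy'],ray(d,320,200))
print(sense()); print(r.tcp_to_tips)
E
```

```text
side 42.16201299596886 315.7394700149185 203.06270608713297 (array([ 0.1462488 , -0.55823528,  0.81068887]), array([ 0.39401281,  0.57180284, -0.71958003]))
top 52.669510460633624 316.58623470718743 209.6908736034873 (array([ 0.48793637, -0.00692003,  0.86380348]), array([ 0.06121452,  0.01359285, -0.99803207]))
wrist 66.9410677774923 317.7770447392231 198.66672015076034 (array([0.2753534 , 0.56709176, 0.38544529]), array([-0.26191295,  0.08333591, -0.96148673]))
{'time_s': 0.15, 'joints': array([ 8.55209048e+01,  2.20790960e+01,  3.97244176e-01, -1.82012590e-02,
       -6.84126029e+01, -1.48146995e+01]), 'joint_velocities': array([-0.04519204, -0.08877855,  0.23814458,  0.09019225,  0.02652542,
       -0.0189884 ]), 'effort': array([ 1.03990180e-03, -3.91051805e+01,  1.87587279e+01,  4.22224090e+00,
        1.24159630e-02, -1.36332897e-04]), 'tcp_pos': array([0.20637938, 0.58947778, 0.23572973]), 'ee_rot': array([[-3.30522361e-01, -4.23229845e-04,  9.43798066e-01],
       [-9.43796685e-01, -1.62042521e-03, -3.30522604e-01],
       [ 1.66924121e-03, -9.99998598e-01,  1.36143842e-04]]), 'wrist_force': array([0.29407279, 0.31594864, 0.176937  ]), 'moment': array([0.03497824, 0.01621583, 0.00856544]), 'gripper_width': 0.9969424492860843}
0.014
```

View pics/side0.png

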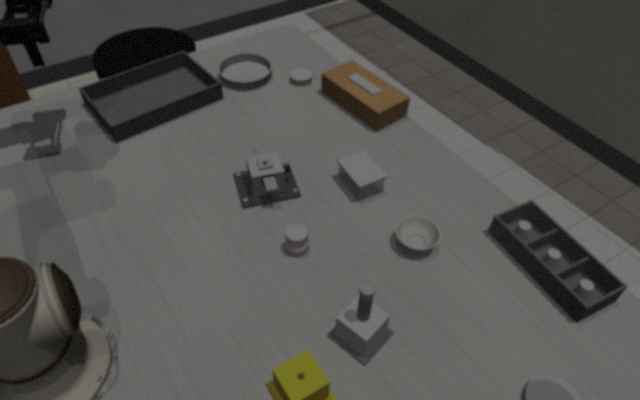

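View pics/top0.png

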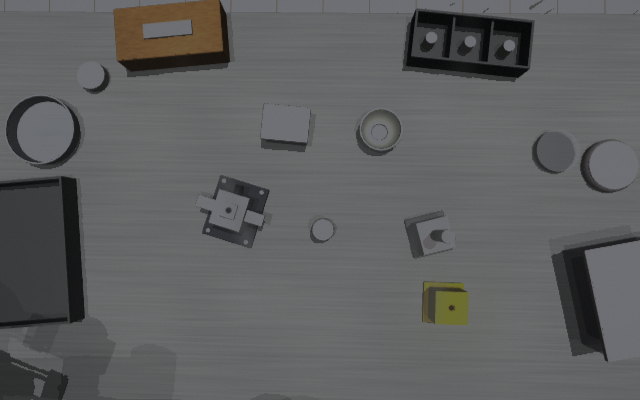

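View pics/wrist0.png

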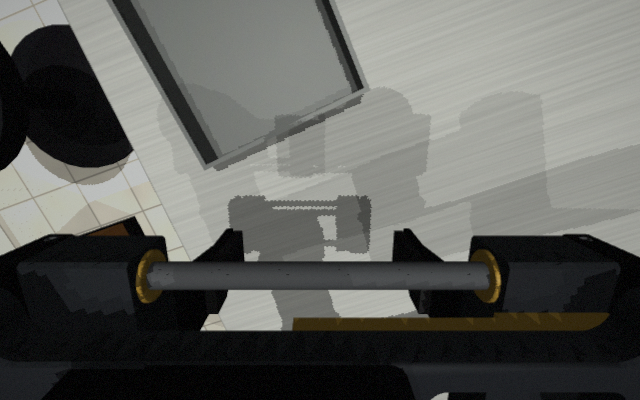

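```bash
python3 - <<'E'
from h import *
t=load('top0');s=load('side0')
for nm,im,box in [('a',t['image'],(180,160,110,100)),('b',t['image'],(390,195,90,70)),('c',s['image'],(220,140,100,80)),('d',s['image'],(320,270,90,95))]:
    x,y,w,h=box; c=im[y:y+h,x:x+w,::-1]
    c=cv2.convertScaleAbs(c,alpha=1.5); c=cv2.resize(c,(400,int(400*h/w)),interpolation=cv2.INTER_CUBIC)[:300] if h/w<=.75 else cv2.resize(c,(int(300*w/h),300),interpolation=cv2.INTER_CUBIC)
    o=np.zeros((300,400,3),np.uint8); o[:c.shape[0],:c.shape[1]]=c
    globals()['o'+nm]=o; print(nm,box,c.shape)
cv2.imwrite('pics/z0.png',np.vstack([np.hstack([oa,ob]),np.hstack([oc,od])]))
for n,d,u,v,z in [('jig t',t,228,210.5,.07),('jig s',s,265,162,.07),('stand foot',t,438,235,.06),('cap t',t,446,237,.142),('cap s',s,367,290,.142),('yel',t,451,308,.06)]: print(n,plane(d,u,v,z))
E
```

```text
a (180, 160, 110, 100) (300, 330, 3)
b (390, 195, 90, 70) (300, 385, 3)
c (220, 140, 100, 80) (300, 375, 3)
d (320, 270, 90, 95) (300, 284, 3)
jig t [0.51335361 0.18531787 0.07      ]
jig s [0.51483324 0.18689769 0.07      ]
stand foot [ 0.47124564 -0.22991271  0.06      ]
cap t [ 0.46963021 -0.22126231  0.142     ]
cap s [ 0.46749696 -0.22607386  0.142     ]
yel [ 0.32882101 -0.25577908  0.06      ]
```

View pics/z0.png

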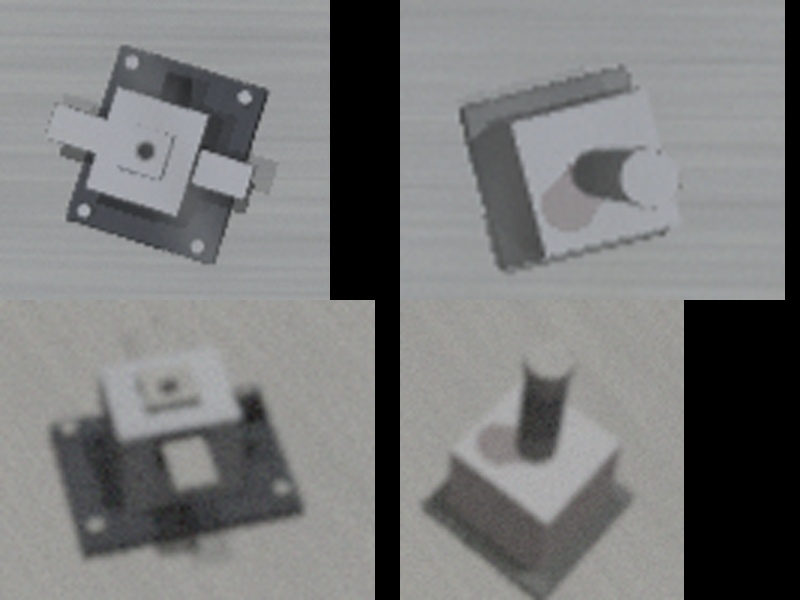

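```bash
python3 - <<'E'
from h import *
t=load('top0');s=load('side0')
for n,d,x,y,sc,z,b in [('jig t',t,146,151,3,.07,(180,160)),('jig s',s,169,86,3.75,.07,(220,140)),('cap t',t,250,178,4.28,.142,(390,195)),('cap s',s,149,57,3.158,.142,(320,270))]:
    u=b[0]+(x+.5)/sc-.5;v=b[1]+(y+.5)/sc-.5; print(n,u,v,plane(d,u,v,z))
# stand top corners in zoom b
q=[(113,122),(243,88),(280,222),(147,257)]
P=[plane(t,390+(x+.5)/4.28-.5,195+(y+.5)/4.28-.5,.06) for x,y in q]; print(np.array(P).round(4)); print(np.mean(P,0),[np.linalg.norm(P[i]-P[i-1]) for i in range(4)])
q=[(120,88),(208,114),(176,214),(88,188)]
P=[plane(t,180+(x+.5)/3-.5,160+(y+.5)/3-.5,.065) for x,y in q]; print(np.mean(P,0),[np.linalg.norm(P[i]-P[i-1]) for i in range(4)])
E
```

```text
jig t 228.33333333333334 210.0 [0.51435122 0.18467925 0.07      ]
jig s 264.7 162.56666666666666 [0.51341352 0.18566457 0.07      ]
cap t 448.02803738317755 236.20560747663552 [ 0.47109098 -0.22482682  0.142     ]
cap s 366.8400886637112 287.7077264091197 [ 0.46983331 -0.22256552  0.142     ]
[[ 0.494  -0.1866  0.06  ]
 [ 0.5106 -0.2462  0.06  ]
 [ 0.4492 -0.2634  0.06  ]
 [ 0.4321 -0.2026  0.06  ]]
[ 0.47148411 -0.22469114  0.06      ] [np.float64(0.0639525631644824), np.float64(0.06190884775984233), np.float64(0.06379012834579424), np.float64(0.06315429535095078)]
[0.51458862 0.18457662 0.065     ] [np.float64(0.06954808639537938), np.float64(0.061301376732238066), np.float64(0.0693873906571037), np.float64(0.061148360758389066)]
```

Emit:
carry_out(steps=[[[5,-16,0,0,0,-0.2],[10,-32,0,0,0,-0.4],[15,-46,0,0,0,-0.6],[19,-58,0,0,0,-0.8],[23,-70,0,0,0,-0.95],[26.4,-81.4,0,0,0,-1.05],[26.4,-81.4,0,0,0,-1.05],[26.4,-81.4,0,0,0,-1.05],[26.4,-81.4,0,0,0,-1.05],[26.4,-81.4,0,0,0,-1.05],[26.4,-81.4,0,0,0,-1.05],[26.4,-81.4,0,0,0,-1.05],[26.4,-81.4,0,0,0,-1.05],[26.4,-81.4,0,0,0,-1.05],[26.4,-81.4,0,0,0,-1.05],[26.4,-81.4,0,0,0,-1.05],[26.4,-81.4,0,0,0,-1.05],[26.4,-81.4,0,0,0,-1.05]]], fingers=0)

```text
time_s: 2.4
tcp_pos: [0.4705, -0.2232, 0.237]
ee_rot: [[-0.983, 0.001, 0.185], [-0.185, -0.0, -0.983], [-0.001, -1.0, 0.0]]
wrist_force: [0.1, 0.3, -0.7]
gripper_width: 0.996
```

```bash
python3 - <<'E'
from h import *
d=cap('wrist','w1'); s=sense(); print(s['time_s'],s['joints'],s['tcp_pos'],s['ee_rot'],s['wrist_force'])
print(proj(d,[[.471,-.2242,.142],[.471,-.2242,.06],[.514,.185,.07]]))
E
```

```text
2.45 [-7.52211001e+00  1.18491515e+01 -1.40257145e+01 -2.64857613e-05
 -6.40897945e+01  1.81536103e+01] [ 0.47050385 -0.22331471  0.23692434] [[-9.82833925e-01  6.11536050e-04  1.84491468e-01]
 [-1.84491551e-01 -8.03309318e-05 -9.82834097e-01]
 [-5.86218110e-04 -9.99999810e-01  1.91775199e-04]] [0.31432193 0.29780955 0.86854973]
[[316.93247333 200.82403165]
 [317.22531778 180.14162821]
 [234.97055994 452.3730981 ]]
```

View pics/w1.png

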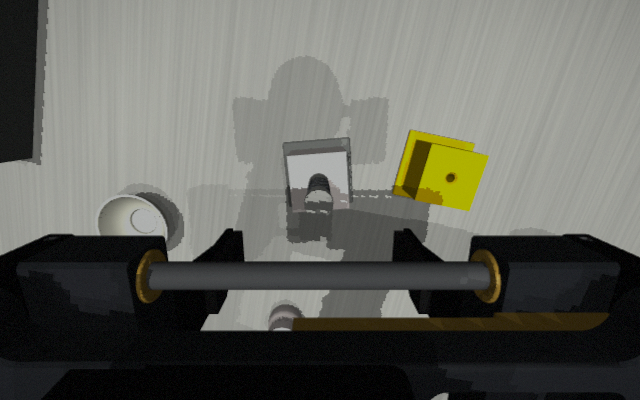

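Emit:
carry_out(steps=[[[0,0,-3,0,0,0],[0,0,-6,0,0,0],[0,0,-9,0,0,0],[0,0,-12,0,0,0],[0,0,-13.3,0,0,0],[0,0,-13.8,0,0,0],[0,0,-13.8,0,0,0],[0,0,-13.8,0,0,0]]])

```text
time_s: 3.45
tcp_pos: [0.4713, -0.2243, 0.0996]
ee_rot: [[-0.983, 0.002, 0.183], [-0.183, -0.0, -0.983], [-0.002, -1.0, 0.001]]
wrist_force: [-1.2, -0.7, 0.9]
gripper_width: 0.997
```

```bash
python3 - <<'E'
from h import *
d=cap('wrist','w2'); cap('top','t2'); s=sense(); print(s['tcp_pos'],s['wrist_force'])
print(proj(d,[[.471,-.2242,.142],[.471,-.2242,.06]]))
E
```

```text
[ 0.47100581 -0.22422638  0.09939632] [-0.17374041 -0.5381267  -0.40076707]
[[316.90247918 297.55520124]
 [317.57752506 225.64829069]]
```

View pics/w2.png

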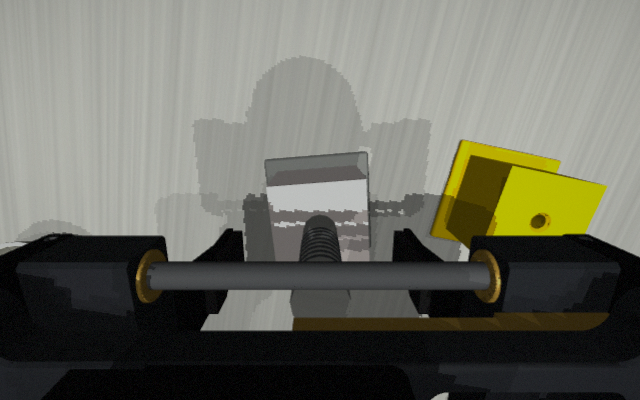

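Emit:
carry_out(steps=[[[0,0,0,0,0,0],[0,0,0,0,0,0],[0,0,0,0,0,0],[0,0,0,0,0,0],[0,0,0,0,0,0],[0,0,0,0,0,0],[0,0,0,0,0,0],[0,0,0,0,0,0]]], fingers=255)

```text
time_s: 4.55
tcp_pos: [0.4704, -0.2241, 0.0985]
ee_rot: [[-0.983, -0.0, 0.183], [-0.183, 0.0, -0.983], [0.0, -1.0, -0.0]]
wrist_force: [-0.0, -1.5, 0.3]
gripper_width: 0.249
```

```bash
python3 - <<'E'
from h import *
d=cap('wrist','w3'); s=sense(); print(s['tcp_pos'],s['wrist_force'],s['moment'],s['gripper_width'])
E
```

```text
[ 0.47038627 -0.22412909  0.09855367] [-0.56972412  0.22033939  0.74651365] [ 0.00982417  0.02515956 -0.04162437] 0.24932991155598333
```

View pics/w3.png

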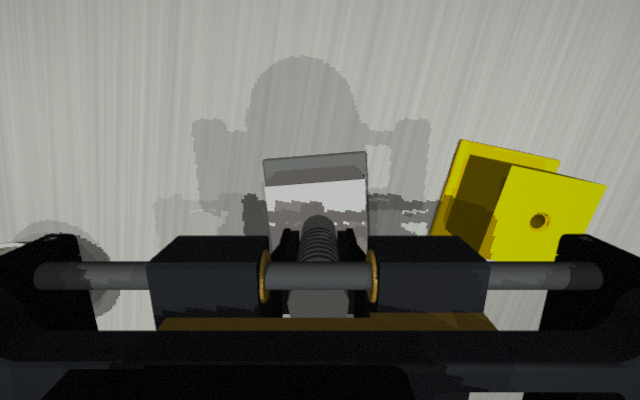

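Emit:
carry_out(steps=[[[0,0,1,0,0,0],[0,0,2,0,0,0],[0,0,3,0,0,0],[0,0,4.5,0,0,0],[0,0,6,0,0,0],[0,0,8,0,0,0],[0,0,10,0,0,0],[0,0,11,0,0,0],[0,0,11,0,0,0],[0,0,11,0,0,0]]])

```text
time_s: 5.85
tcp_pos: [0.4699, -0.2239, 0.2078]
ee_rot: [[-0.983, -0.002, 0.183], [-0.183, 0.001, -0.983], [0.001, -1.0, -0.001]]
wrist_force: [0.4, -0.9, -2.0]
gripper_width: 0.248
```

```bash
python3 - <<'E'
from h import *
cap('side','s4');cap('top','t4'); d=cap('wrist','w4'); s=sense(); print(s['tcp_pos'],s['wrist_force'],s['moment'],s['gripper_width'])
t=load('t4');sd=load('s4')
z=s['tcp_pos'][2]+.005-.09
P=[s['tcp_pos'][0],s['tcp_pos'][1]]
print(z,proj(t,[[*P,z],[*P,z+.128],[.471,-.2242,.06]]),proj(sd,[[*P,z],[*P,z+.128],[.471,-.2242,.06]]),)
a=cv2.resize(t['image'][190:280,385:505,::-1],(480,360),interpolation=cv2.INTER_CUBIC)
b=cv2.resize(sd['image'][250:360,330:410,::-1],(262,360),interpolation=cv2.INTER_CUBIC)
cv2.imwrite('pics/z4.png',cv2.convertScaleAbs(np.hstack([a,b]),alpha=1.6))
E
```

```text
[ 0.4700937  -0.22402346  0.20774036] [ 0.08069818 -0.46569613 -2.07152952] [ 0.07552836 -0.02383543  0.00767514] 0.24691067502621175
0.12274035722675872 [[444.36475517 236.45024932]
 [469.47733811 238.89596634]
 [435.08806799 235.07947001]] [[366.49603403 295.30723157]
 [374.22722186 243.64041487]
 [363.81790666 316.38414375]]
```

View pics/z4.png

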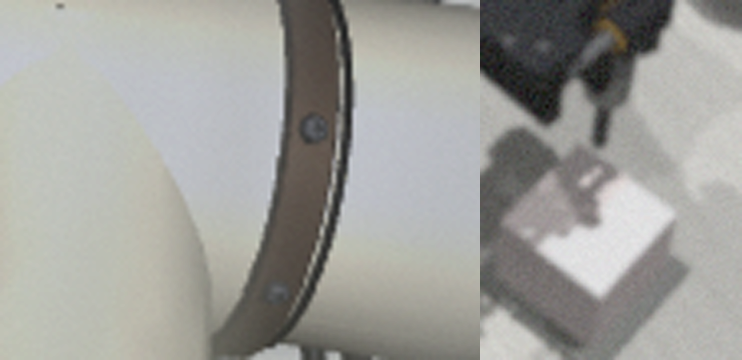

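View pics/s4.png

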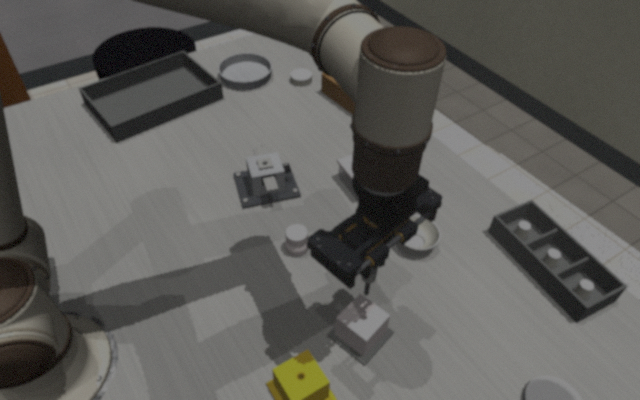

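Emit:
carry_out(steps=[[[0.2,1.5,0,0,0,0],[0.5,4.5,0,0,0,0],[0.9,8,0,0,0,0],[1.3,12,0,0,0,0],[1.7,16,0,0,0,0],[2.1,20,0,0,0,0],[2.5,24,0,0,0,0],[2.9,28,0,0,0,0],[3.3,32,0,0,0,0],[3.7,35.5,0,0,0,0],[4.0,38.5,0,0,0,0],[4.2,40,0,0,0,0],[4.3,40.9,0,0,0,0],[4.3,40.9,0,0,0,0],[4.3,40.9,0,0,0,0],[4.3,40.9,0,0,0,0]]])

```text
time_s: 8.0
tcp_pos: [0.5135, 0.1841, 0.2087]
ee_rot: [[-0.983, -0.0, 0.182], [-0.182, -0.0, -0.983], [0.0, -1.0, 0.0]]
wrist_force: [-0.3, -0.1, -2.9]
gripper_width: 0.25
```

Emit:
carry_out(steps=[[[0,0,-1,0,0,0],[0,0,-2,0,0,0],[0,0,-3,0,0,0],[0,0,-3.6,0,0,0],[0,0,-4,0,0,0],[0,0,-4,0,0,0],[0,0,-4,0,0,0],[0,0,-4,0,0,0]]])

```text
time_s: 9.0
tcp_pos: [0.5137, 0.185, 0.1689]
ee_rot: [[-0.983, 0.001, 0.183], [-0.183, 0.0, -0.983], [-0.001, -1.0, -0.0]]
wrist_force: [-0.3, -0.1, -2.0]
gripper_width: 0.248
```

```bash
python3 - <<'E'
from h import *
cap('side','s5');cap('top','t5'); d=cap('wrist','w5'); s=sense(); print(s['tcp_pos'],s['wrist_force'],s['moment'],s['gripper_width'],s['joints'])
sd=load('s5')
z=s['tcp_pos'][2]+.005-.09
P=[s['tcp_pos'][0],s['tcp_pos'][1]]
print(z,proj(sd,[[*P,z],[*P,z+.046],[.514,.185,.07]]),proj(d,[[*P,z],[*P,z+.046],[.514,.185,.07]]))
b=cv2.resize(sd['image'][110:210,215:315,::-1],(500,500),interpolation=cv2.INTER_CUBIC)
cv2.imwrite('pics/z5.png',cv2.convertScaleAbs(b,alpha=1.6))
E
```

```text
[0.51357148 0.18490567 0.16875722] [-0.95688221  0.70475123 -2.65350498] [ 0.10156562 -0.07413537  0.00387501] 0.2504490283014804 [ 3.68233855e+01  1.78309991e+01 -1.63781215e+01 -1.25468685e-03
 -5.57655373e+01 -2.62819749e+01]
0.08375722074106406 [[264.56311691 157.87040867]
 [263.2518898  140.91538673]
 [265.09451628 162.64506471]] [[317.3531088  205.42697196]
 [317.17970682 225.69382819]
 [316.88104291 200.72853533]]
```

View pics/z5.png

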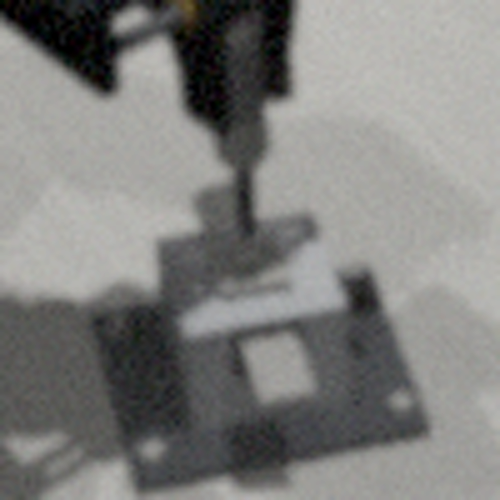

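View pics/w5.png

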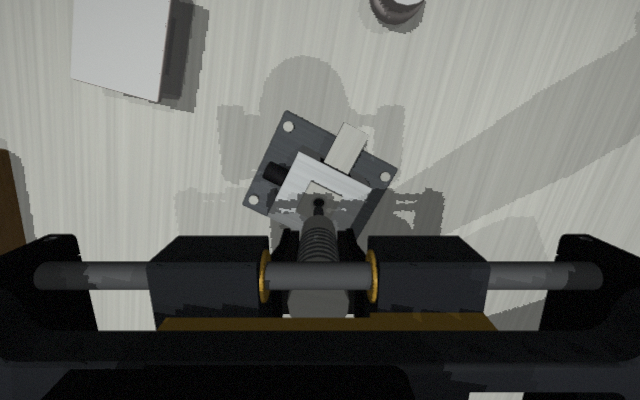

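View pics/t5.png

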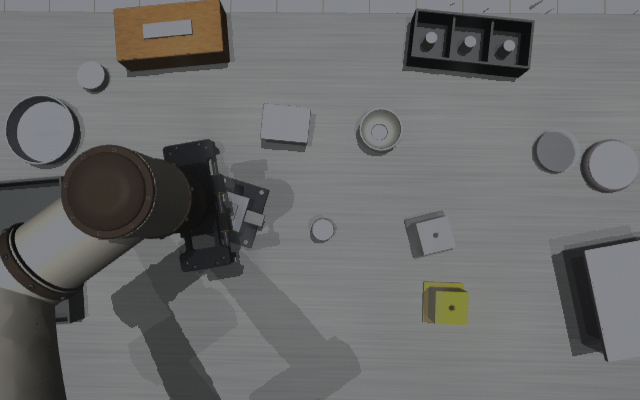

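```bash
python3 - <<'E'
from h import *
t=load('t5'); s=load('s5'); w=load('w5')
for d,c,R,z in [(t,(436,235),5,.06),(s,(364,316),6,.06),(t,(451,308),5,.06)]:
    g=d['image'].mean(2); y0,x0=c[1]-R,c[0]-R; p=g[y0:y0+2*R+1,x0:x0+2*R+1]; wt=np.clip(np.median(p)*.8-p,0,None)
    yy,xx=np.mgrid[y0:y0+2*R+1,x0:x0+2*R+1]; u,v=(xx*wt).sum()/wt.sum(),(yy*wt).sum()/wt.sum(); print(u,v,plane(d,u,v,z))
a=cv2.resize(w['image'][150:260,250:390,::-1],(763,600),interpolation=cv2.INTER_CUBIC)
cv2.imwrite('pics/z5b.png',cv2.convertScaleAbs(a,alpha=1.6))
E
```

```text
435.10787629862284 234.86011113795604 [ 0.471433   -0.22423709  0.06      ]
363.10247670983875 316.73165189729605 [ 0.46960606 -0.22408826  0.06      ]
451.17307692307696 307.40444711538464 [ 0.32998499 -0.25611282  0.06      ]
```

View pics/z5b.png

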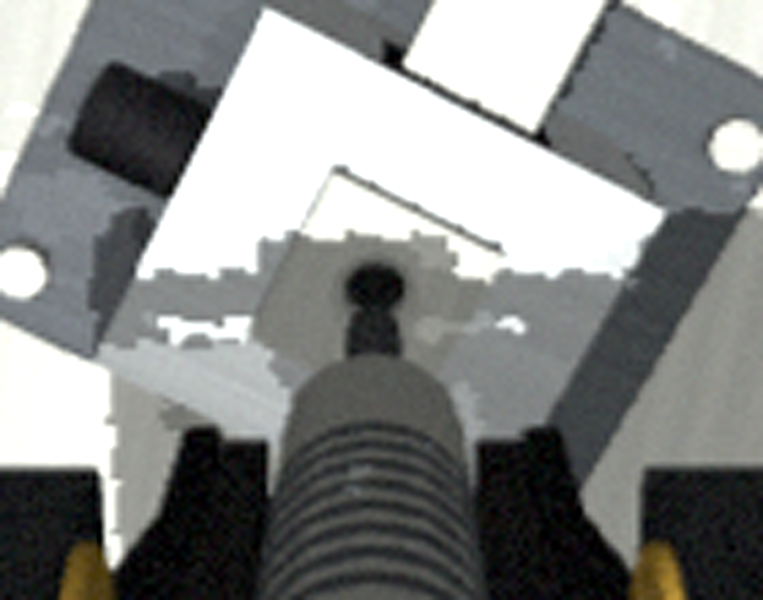

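Emit:
carry_out(steps=[[[0,0,-0.4,0,0,0],[0,0,-0.8,0,0,0],[0,0,-1.2,0,0,0],[0,0,-1.4,0,0,0],[0,0,-1.6,0,0,0],[0,0,-1.6,0,0,0],[0,0,-1.6,0,0,0]]])

```text
time_s: 10.02
tcp_pos: [0.5136, 0.1849, 0.1527]
ee_rot: [[-0.983, 0.0, 0.183], [-0.183, 0.0, -0.983], [-0.0, -1.0, -0.0]]
wrist_force: [-0.7, 0.4, -2.1]
gripper_width: 0.247
```

Emit:
carry_out(steps=[[[0,0,-0.2,0,0,0],[0,0,-0.4,0,0,0],[0,0,-0.6,0,0,0],[0,0,-0.6,0,0,0],[0,0,-0.6,0,0,0]]])

```text
time_s: 10.65
tcp_pos: [0.5136, 0.1849, 0.1466]
ee_rot: [[-0.983, 0.0, 0.183], [-0.183, -0.0, -0.983], [-0.0, -1.0, 0.0]]
wrist_force: [-0.3, -0.6, -2.8]
gripper_width: 0.251
```

Emit:
carry_out(steps=[[[0,0,-0.1,0,0,0],[0,0,-0.2,0,0,0],[0,0,-0.3,0,0,0],[0,0,-0.3,0,0,0]]])

```text
time_s: 11.15
tcp_pos: [0.5135, 0.1848, 0.1434]
ee_rot: [[-0.983, -0.0, 0.183], [-0.183, -0.0, -0.983], [0.0, -1.0, 0.0]]
wrist_force: [-1.1, -0.5, -1.8]
gripper_width: 0.247
```

Emit:
carry_out(steps=[[[0,0,-0.1,0,0,0],[0,0,-0.2,0,0,0],[0,0,-0.3,0,0,0],[0,0,-0.3,0,0,0]]])

```text
time_s: 11.65
tcp_pos: [0.5138, 0.185, 0.141]
ee_rot: [[-0.983, 0.001, 0.183], [-0.183, 0.0, -0.983], [-0.001, -1.0, -0.0]]
wrist_force: [-0.5, 0.2, 0.8]
gripper_width: 0.251
```

Emit:
carry_out(steps=[[[0,0,-0.1,0,0,0],[0,0,-0.2,0,0,0],[0,0,-0.3,0,0,0],[0,0,-0.3,0,0,0]]])

```text
time_s: 12.15
tcp_pos: [0.5138, 0.185, 0.1379]
ee_rot: [[-0.983, 0.001, 0.183], [-0.183, 0.0, -0.983], [-0.001, -1.0, -0.0]]
wrist_force: [-0.5, 0.1, 3.8]
gripper_width: 0.25
```

Emit:
carry_out(steps=[[[0,0,-0.1,0,0,0],[0,0,-0.2,0,0,0],[0,0,-0.2,0,0,0]]])

```text
time_s: 12.52
tcp_pos: [0.5139, 0.1851, 0.136]
ee_rot: [[-0.983, 0.001, 0.183], [-0.183, 0.0, -0.983], [-0.001, -1.0, -0.0]]
wrist_force: [-0.8, 0.2, 6.5]
gripper_width: 0.246
```

Emit:
carry_out(steps=[[[0,0,-0.1,0,0,0],[0,0,-0.2,0,0,0],[0,0,-0.2,0,0,0]]])

```text
time_s: 12.9
tcp_pos: [0.514, 0.1851, 0.1344]
ee_rot: [[-0.983, 0.001, 0.183], [-0.183, 0.0, -0.983], [-0.001, -1.0, -0.0]]
wrist_force: [-0.6, 0.1, 7.7]
gripper_width: 0.249
```

Emit:
carry_out(steps=[[[0,0,-0.1,0,0,0],[0,0,-0.1,0,0,0]]])

```text
time_s: 13.15
tcp_pos: [0.514, 0.1851, 0.1336]
ee_rot: [[-0.983, 0.001, 0.184], [-0.184, 0.0, -0.983], [-0.002, -1.0, -0.0]]
wrist_force: [-0.8, -1.2, 8.8]
gripper_width: 0.25
```

Emit:
carry_out(steps=[[[0,0,-0.1,0,0,0],[0,0,-0.1,0,0,0]]])

```text
time_s: 13.4
tcp_pos: [0.5141, 0.1851, 0.1328]
ee_rot: [[-0.983, 0.002, 0.184], [-0.184, 0.0, -0.983], [-0.002, -1.0, -0.0]]
wrist_force: [-2.0, -0.7, 9.6]
gripper_width: 0.246
```

Emit:
carry_out(steps=[[[0,0,-0.1,0,0,0],[0,0,-0.1,0,0,0]]])

```text
time_s: 13.65
tcp_pos: [0.5141, 0.1851, 0.1319]
ee_rot: [[-0.983, 0.002, 0.184], [-0.184, 0.0, -0.983], [-0.002, -1.0, -0.0]]
wrist_force: [-1.4, -1.4, 9.4]
gripper_width: 0.249
```

Emit:
carry_out(steps=[[[0,0,-0.1,0,0,0],[0,0,-0.1,0,0,0]]])

```text
time_s: 13.9
tcp_pos: [0.5142, 0.1851, 0.1312]
ee_rot: [[-0.983, 0.002, 0.184], [-0.184, 0.0, -0.983], [-0.002, -1.0, -0.0]]
wrist_force: [-3.0, -0.5, 10.6]
gripper_width: 0.25
```

Emit:
carry_out(steps=[[[0,0,-0.1,0,0,0],[0,0,-0.1,0,0,0]]])

```text
time_s: 14.15
tcp_pos: [0.5139, 0.1851, 0.1294]
ee_rot: [[-0.983, 0.001, 0.183], [-0.183, 0.001, -0.983], [-0.001, -1.0, -0.0]]
wrist_force: [-0.8, 0.1, 5.7]
gripper_width: 0.251
```

Emit:
carry_out(steps=[[[0,0,0.2,0,0,0],[0,0,0.5,0,0,0],[0,0,0.8,0,0,0],[0,0,1.2,0,0,0],[0,0,1.6,0,0,0],[0,0,1.6,0,0,0],[0,0,1.6,0,0,0]]])

```text
time_s: 15.02
tcp_pos: [0.513, 0.1846, 0.144]
ee_rot: [[-0.983, -0.001, 0.183], [-0.183, -0.001, -0.983], [0.001, -1.0, 0.0]]
wrist_force: [0.0, -0.7, -2.8]
gripper_width: 0.25
```

Emit:
carry_out(steps=[[[0,0,0.6,0,0,0],[0,0,1.3,0,0,0],[0,0,2,0,0,0],[0,0,3,0,0,0],[0,0,4.5,0,0,0],[0,0,6,0,0,0],[0,0,6,0,0,0],[0,0,6,0,0,0]]])

```text
time_s: 16.02
tcp_pos: [0.5132, 0.1848, 0.2043]
ee_rot: [[-0.983, -0.001, 0.183], [-0.183, -0.0, -0.983], [0.001, -1.0, -0.0]]
wrist_force: [-0.3, 0.4, -2.8]
gripper_width: 0.25
```

```bash
python3 - <<'E'
from h import *
cap('side','s6'); d=cap('wrist','w6'); s=sense(); print(s['time_s'],s['tcp_pos'],s['wrist_force'],s['moment'],s['gripper_width'])
sd=load('s6')
z=s['tcp_pos'][2]+.005-.09
P=[s['tcp_pos'][0],s['tcp_pos'][1]]
print(z,proj(sd,[[*P,z],[*P,z+.046],[*P,z+.128]]),proj(d,[[*P,z],[*P,z+.046]]))
b=cv2.resize(sd['image'][90:190,215:315,::-1],(400,400),interpolation=cv2.INTER_CUBIC)
a=cv2.resize(d['image'][150:270,260:380,::-1],(400,400),interpolation=cv2.INTER_CUBIC)
a2=cv2.resize(load('w5')['image'][150:270,260:380,::-1],(400,400),interpolation=cv2.INTER_CUBIC)
cv2.imwrite('pics/z6.png',cv2.convertScaleAbs(np.hstack([a,b]),alpha=1.6))
E
```

```text
16.125 [0.51307598 0.18467318 0.20385705] [-0.78047428 -0.50091317 -2.59499758] [ 0.05701582 -0.00682518  0.05286356] 0.2511943574074178
0.1188570529735829 [[263.41416499 145.17351852]
 [262.03332129 127.38784748]
 [259.33786115  92.66953165]] [[317.10654083 205.4825859 ]
 [317.00011545 225.72148661]]
```

View pics/z6.png

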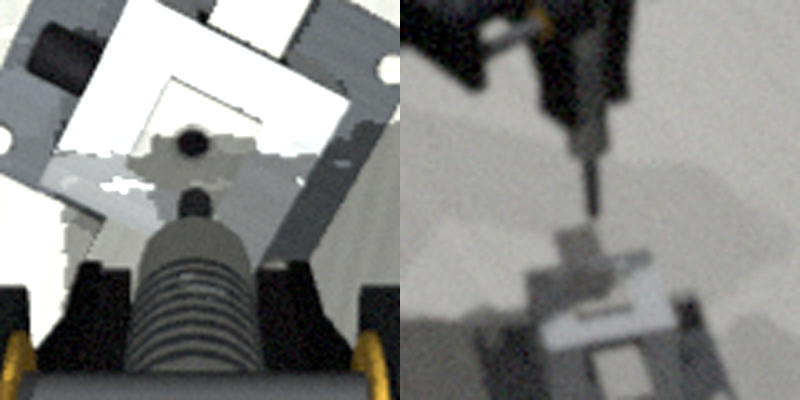

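Emit:
carry_out(steps=[[[-0.2,-1.5,0.4,0,0,0],[-0.5,-4.5,0.4,0,0,0],[-0.9,-8,0.4,0,0,0],[-1.3,-12,0.4,0,0,0],[-1.7,-16,0.4,0,0,0],[-2.1,-20,0.4,0,0,0],[-2.5,-24,0.4,0,0,0],[-2.9,-28,0.4,0,0,0],[-3.3,-32,0.4,0,0,0],[-3.7,-35.5,0.4,0,0,0],[-4.0,-38.5,0.4,0,0,0],[-4.2,-40,0.4,0,0,0],[-4.3,-40.9,0.4,0,0,0],[-4.3,-40.9,0.4,0,0,0],[-4.3,-40.9,0.4,0,0,0],[-4.3,-40.9,0.4,0,0,0]]])

```text
time_s: 18.12
tcp_pos: [0.4707, -0.2235, 0.2086]
ee_rot: [[-0.983, 0.0, 0.184], [-0.184, 0.0, -0.983], [-0.0, -1.0, -0.0]]
wrist_force: [0.6, 1.1, -1.7]
gripper_width: 0.248
```

Emit:
carry_out(steps=[[[0,0,-1,0,0,0],[0,0,-2,0,0,0],[0,0,-3,0,0,0],[0,0,-4,0,0,0],[0,0,-4.5,0,0,0],[0,0,-4.8,0,0,0],[0,0,-4.8,0,0,0],[0,0,-4.8,0,0,0]]])

```text
time_s: 19.12
tcp_pos: [0.4708, -0.2242, 0.1609]
ee_rot: [[-0.983, 0.001, 0.183], [-0.183, -0.0, -0.983], [-0.001, -1.0, 0.0]]
wrist_force: [-0.4, 0.9, -2.3]
gripper_width: 0.243
```

```bash
python3 - <<'E'
from h import *
cap('side','s7'); d=cap('wrist','w7'); s=sense(); print(s['time_s'],s['tcp_pos'],s['wrist_force'],s['moment'],s['gripper_width'])
sd=load('s7')
b=cv2.resize(sd['image'][260:360,320:420,::-1],(400,400),interpolation=cv2.INTER_CUBIC)
a=cv2.resize(d['image'][150:270,260:380,::-1],(400,400),interpolation=cv2.INTER_CUBIC)
cv2.imwrite('pics/z7.png',cv2.convertScaleAbs(np.hstack([a,b]),alpha=1.6))
E
```

```text
19.225 [ 0.4707192  -0.22416355  0.16089792] [ 0.01392051 -0.13871514 -1.77606062] [ 0.10853284 -0.02686269 -0.03424624] 0.25140466960874913
```

View pics/z7.png

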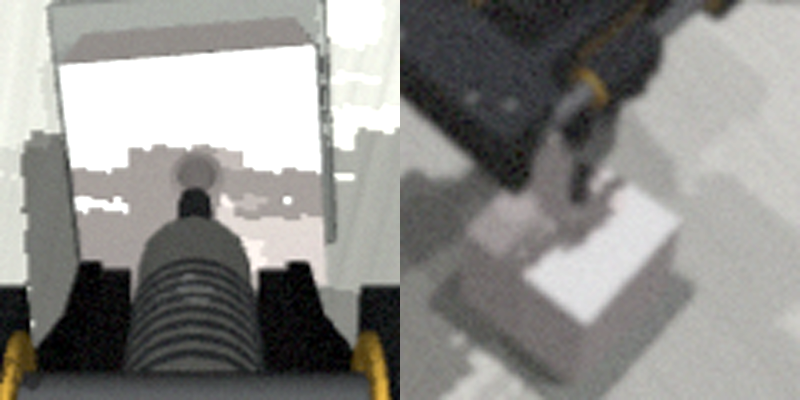

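Emit:
carry_out(steps=[[[0,0,-0.5,0,0,0],[0,0,-1,0,0,0],[0,0,-1.4,0,0,0],[0,0,-1.8,0,0,0],[0,0,-2.2,0,0,0],[0,0,-2.6,0,0,0],[0,0,-2.6,0,0,0]]])

```text
time_s: 20.1
tcp_pos: [0.4703, -0.2241, 0.1341]
ee_rot: [[-0.983, -0.001, 0.183], [-0.183, 0.0, -0.983], [0.001, -1.0, -0.0]]
wrist_force: [0.5, -0.3, -1.6]
gripper_width: 0.249
```

Emit:
carry_out(steps=[[[0,0,-0.5,0,0,0],[0,0,-1,0,0,0],[0,0,-1.5,0,0,0],[0,0,-2,0,0,0],[0,0,-2.4,0,0,0],[0,0,-2.8,0,0,0],[0,0,-3.1,0,0,0],[0,0,-3.2,0,0,0],[0,0,-3.2,0,0,0]]])

```text
time_s: 21.22
tcp_pos: [0.4706, -0.2241, 0.1026]
ee_rot: [[-0.983, 0.0, 0.183], [-0.183, -0.0, -0.983], [-0.0, -1.0, 0.0]]
wrist_force: [0.4, 0.4, -2.4]
gripper_width: 0.248
```

Nearly seated, no side force. Ease down by small steps until the shoulder touches.

Emit:
carry_out(steps=[[[0,0,-0.1,0,0,0],[0,0,-0.2,0,0,0],[0,0,-0.3,0,0,0],[0,0,-0.3,0,0,0],[0,0,-0.3,0,0,0]]])

```text
time_s: 21.85
tcp_pos: [0.4706, -0.2241, 0.0996]
ee_rot: [[-0.983, 0.0, 0.183], [-0.183, -0.0, -0.983], [-0.0, -1.0, 0.0]]
wrist_force: [1.2, 0.0, -1.7]
gripper_width: 0.249
```

Emit:
carry_out(steps=[[[0,0,-0.05,0,0,0],[0,0,-0.1,0,0,0],[0,0,-0.1,0,0,0],[0,0,-0.1,0,0,0]]])

```text
time_s: 22.35
tcp_pos: [0.4705, -0.2241, 0.0986]
ee_rot: [[-0.983, 0.0, 0.183], [-0.183, -0.0, -0.983], [-0.0, -1.0, 0.0]]
wrist_force: [-0.3, 1.3, -2.1]
gripper_width: 0.245
```

Emit:
carry_out(steps=[[[0,0,-0.03,0,0,0],[0,0,-0.05,0,0,0],[0,0,-0.05,0,0,0]]])

```text
time_s: 22.72
tcp_pos: [0.4707, -0.2242, 0.0985]
ee_rot: [[-0.983, 0.001, 0.183], [-0.183, -0.0, -0.983], [-0.0, -1.0, 0.0]]
wrist_force: [-0.1, 0.2, 2.4]
gripper_width: 0.248
```

Emit:
carry_out(steps=[[[0,0,-0.03,0,0,0],[0,0,-0.05,0,0,0],[0,0,-0.05,0,0,0]]])

```text
time_s: 23.1
tcp_pos: [0.4708, -0.2243, 0.0984]
ee_rot: [[-0.983, 0.001, 0.183], [-0.183, -0.001, -0.983], [-0.001, -1.0, 0.001]]
wrist_force: [-1.1, 0.4, 6.1]
gripper_width: 0.249
```

Emit:
carry_out(steps=[[[0,0,0.05,0,0,0],[0,0,0.05,0,0,0]]])

```text
time_s: 23.35
tcp_pos: [0.4708, -0.2243, 0.0984]
ee_rot: [[-0.983, 0.001, 0.183], [-0.183, -0.0, -0.983], [-0.001, -1.0, 0.0]]
wrist_force: [-1.2, 0.0, 5.4]
gripper_width: 0.249
```

Emit:
carry_out(steps=[[[0,0,0,0,0,0],[0,0,0,0,0,0],[0,0,0,0,0,0],[0,0,0,0,0,0],[0,0,0,0,0,0],[0,0,0,0,0,0],[0,0,0,0,0,0],[0,0,0,0,0,0]]], fingers=0)

```text
time_s: 24.35
tcp_pos: [0.4705, -0.2241, 0.0981]
ee_rot: [[-0.983, 0.0, 0.183], [-0.183, -0.0, -0.983], [-0.0, -1.0, 0.0]]
wrist_force: [-0.1, 0.5, -0.1]
gripper_width: 0.987
```

```bash
python3 - <<'E'
from h import *
d=cap('wrist','w8'); s=sense(); print(s['tcp_pos'],s['wrist_force'],s['gripper_width'])
E
```

```text
[ 0.4705262  -0.22412228  0.09807753] [ 0.0140026  -0.284229    0.22331411] 0.9895485552032389
```

View pics/w8.png

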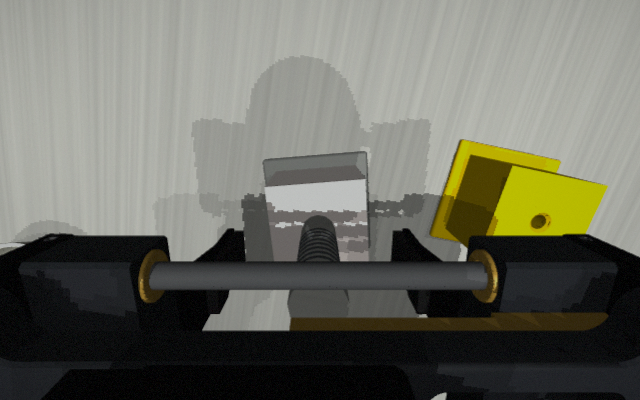

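The punch stands upright between the open fingers at column 318, as before the grasp. I'll retreat straight up and then away.

Emit:
carry_out(steps=[[[0,0,1.5,0,0,0],[0,0,3.5,0,0,0],[0,0,6,0,0,0],[0,0,9,0,0,0],[0,0,12,0,0,0],[0,0,14,0,0,0],[0,0,14,0,0,0],[-2,6,14,0,0,0],[-4,12,14,0,0,0],[-6,17,14,0,0,0],[-8,22,14,0,0,0],[-10,27,14,0,0,0],[-12,32,14,0,0,0],[-14,37,14,0,0,0],[-16,42,14,0,0,0],[-18,48,14,0,0,0],[-20,54,14,0,0,0],[-20,54,14,0,0,0],[-20,54,14,0,0,0],[-20,54,14,0,0,0]]])

```text
time_s: 26.9
tcp_pos: [0.2707, 0.3146, 0.2377]
ee_rot: [[-0.983, -0.0, 0.182], [-0.182, -0.001, -0.983], [0.001, -1.0, 0.001]]
wrist_force: [0.0, -0.0, -0.5]
gripper_width: 0.999
```

```bash
python3 - <<'E'
from h import *
t=cap('top','t9');s=cap('side','s9'); print(sense()['time_s'],sense()['tcp_pos'])
t0=load('top0');s0=load('side0')
for n,a,b in [('top',t,t0),('side',s,s0)]:
    df=cv2.absdiff(a['image'],b['image']).max(2)
    for nm,P,h in [('punch',[.471,-.2242,.10],28)]:
        u,v=proj(a,[P])[0].astype(int); print(n,nm,(df[v-h:v+h,u-h:u+h]>40).sum())
cr=lambda d,y,x,h,w:cv2.resize(d['image'][y:y+h,x:x+w,::-1],(400,300),interpolation=cv2.INTER_CUBIC)
o=np.vstack([np.hstack([cr(t0,80,250,195,260),cr(t,80,250,195,260)]),np.hstack([cr(s0,140,260,210,280),cr(s,140,260,210,280)])])
cv2.imwrite('pics/z9.png',cv2.convertScaleAbs(o,alpha=1.5))
E
```

```text
27.0 [0.27089319 0.31476709 0.23805376]
top punch 0
side punch 0
```

View pics/z9.png

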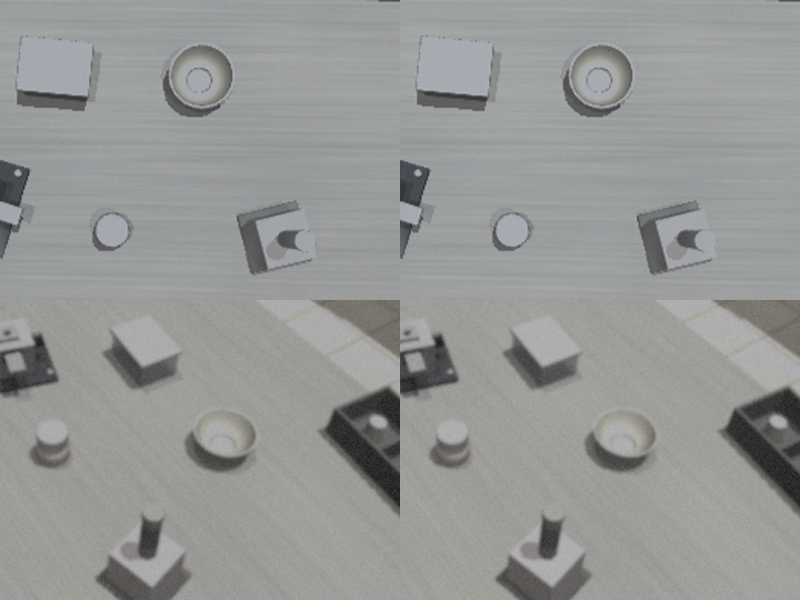

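Before and after match: the punch is upright and seated, and the jar, box and dish have not moved.

```bash
python3 -c "
from station import ticket; print(ticket.finish_job())"
```

```text
the job is handed in; nothing more can be done
None
```

The bar is marked, the punch is back in its stand, and the job was handed in at 27 s on the robot's clock.

- **Marking:** I felt the bar about 13 mm below the bush's mouth. I then pressed in 1 mm steps until the wrist reading fell from 10.6 to 5.7 N, which is the spring tripping. I eased off straight away, about 4 mm short of the hard stop by my estimate. I took no close view of the mark itself.
- **Return:** The punch went down its hole with little side force. The force then rose to about 6 N at the same height as when I first gripped it, so its shoulder is on the stand. I released it there and backed away.
- **Last checks:** Compared with the first pictures, the top and side views show no difference around the punch. The jar, box and dish look unmoved to the eye. No check failed. The top and side cameras agreed to about 2 mm on positions.

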